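# Open the tab-lock canister of the spice carousel

### The job

Open the canister in the middle of the spice carousel: squeeze the two tabs of its lid together and, keeping them squeezed, turn the lid anticlockwise until you feel it come gently up against its stop, without forcing it, then lift it straight off. Set the lid down right way up on the round cork trivet, wholly on the cork and without dropping it, and let go. Leave the spice jars and everything else where they stand.

Things in the scene. Friction and masses are not known exactly. Their poses are not given: they have to be found in the camera images.
- lid: White round tab-lock lid, 52 mm tall, 0.10 to 0.18 kg, closed at the start. Origin: centre of its skirt's underside, 107 mm above the ledge at the start; z up; a spring tab stands at +x and at -x. Skirt 13 mm high, outer radius 27. It turns only anticlockwise from above (+z), with both tabs in. Lifts off only at its stop (from 4 degrees before it): 15 mm up it is clear. Stands on its skirt.
- lid_grip (a point): On the lid's axis, 41 mm above its origin, midway between the tabs: height for the middle of the finger pads. Tabs are flat upright plates, 22 mm wide along the lid's y, 20 to 52 mm above the origin, 64 mm over both outer faces, 52 mm when squeezed. Fingertips must stay over 20 mm above the lid's origin (teeth beside it).
- lid_top (a point): Top centre of the fixed web between the tabs (30 x 16 mm), 46 mm above the lid's origin. Keep the force of lid on canister under 40 N in all. The felt stop acts 20 mm from the axis: turning with 0.2 N m already shows it, over 0.6 N m is too much. Before it there is little drag.
- tab_a (a joint): How far the tab at the lid's +x is pressed in: 0 = out, 0.006 m = fully in. Free of the teeth from about 0.004. Spring 4 N at first, 9 N fully in; 20 to 40 N of grip is plenty.
- tab_b (a joint): The same for the tab at the lid's -x.
- carousel: Spice carousel, fixed, does not turn: white disc, radius 100 mm, 12 mm thick; steel hub canister, radius 27 mm; grey collar, radius 34 mm, at 90 to 100 mm height, with small teeth 29 to 33 mm from the axis that rise to 126 mm. Origin: centre of its underside on the ledge; z up. The lid starts with its x along the carousel's x (within 2 degrees).
- neck_rim (a point): Centre of the canister's mouth, 120 mm above the ledge; neck of outer radius 17 mm; the lid's plug has 1 mm play in it. The stop of the lid is hidden inside, 33 to 79 degrees anticlockwise from the start, different every time: it must be felt. It is springy: pressed, it yields 6 degrees per N m.
- trivet: Flat round cork trivet, radius 60 mm, 8 mm thick, fixed flat on the ledge. Origin: centre of its underside; its top is 8 mm above.
- jar0: Small loose glass spice jar, radius 18 mm, 66 mm tall, standing on the carousel 74 mm from its axis; leave alone. Origin: centre of its underside.
- jar1: Small loose glass spice jar, radius 18 mm, 66 mm tall, standing on the carousel 74 mm from its axis; leave alone. Origin: centre of its underside.
- jar2: Small loose glass spice jar, radius 18 mm, 66 mm tall, standing on the carousel 74 mm from its axis; leave alone. Origin: centre of its underside.
- jar3: Small loose glass spice jar, radius 18 mm, 66 mm tall, standing on the carousel 74 mm from its axis; leave alone. Origin: centre of its underside.
- tumbler: Green glass tumbler, radius 34 mm, 110 mm tall; leave alone. Origin: centre of its underside.
- tiffin: Closed steel tiffin, radius 57 mm, 158 mm tall with its bail; leave alone. Origin: centre of its underside.
- spoon: Spoon with a wooden handle and a steel bowl, lying flat, 190 mm long; leave alone. Origin: on its underside.
- bowl: Steel bowl, radius 55 mm, 50 mm tall; leave alone. Origin: centre of its underside.
- mug: White mug, radius 38 mm, 90 mm tall; leave alone. Origin: centre of its underside.
- oil: Oil bottle, radius 32 mm, 170 mm tall; leave alone. Origin: centre of its underside.
Mind the look-alikes: they are no part of the job. Of the things that look like the lid, the middle-sized one is meant.

How it is judged:
On the way, in this order (a step that is already met when the one before it is completed fails the run):
1. the lid, still on the canister, has been turned anticlockwise by more than 29 degrees with both tabs pressed in (value of joint each of tab_a, tab_b above 0.004 m and angle between the x axis of lid and the x axis of carousel, either way round above 0.5 rad and z of lid in the frame of carousel below 0.115 m), for 0.1 s.
2. the lid has been lifted clear of the neck (z of lid in the frame of carousel above 0.125 m), for 0.1 s.
At the end, for the whole second after the job is handed in: The lid stands upright (within 6 degrees) and at rest on the cork trivet, its centre within 33 mm of the trivet's centre (so wholly on it), released (horizontal distance between lid and trivet below 0.033 m and z of lid in the frame of trivet between 0.005 and 0.011 m and not (angle between lid's own z axis and vertical above 0.1 rad) and linear speed of lid below 0.02 m/s and contact force between lid and trivet above 0.2 N); the robot touches nothing.
It fails at once if the lid is pressed, pulled or twisted against the canister with more than 40 N (contact force between lid and carousel above 40 N).
It fails at once if the lid is dropped or thrown (moves faster than 0.5 m/s with no finger on it) (linear speed of lid above 0.5 m/s and contact force between the fingers and lid below 0.05 N).
It fails at once if a jar or another bystander is moved by more than 20 mm (distance of any of jar0, jar1, jar2, jar3, tumbler, tiffin, spoon, bowl, mug, oil from where it was at the start of the episode above 0.02 m).
It also fails if it takes over 64 s, if anything falls off the work surface, if the arm or the gripper's body presses on something with over 40 N, if the wrist force passes 120 N, or if a joint passes its speed limit or range.

### The arm

A 7-joint arm with a two-finger parallel gripper is mounted at the origin on the work surface. World frame = base frame: x ahead of the robot, y to its left, z up, the work surface at z = 0. Lengths are in m, angles in rad, forces in N, time in s.
With the tool pointing down it reaches from about 0.4 to 0.875 m from the base axis. Payload 19.3 kg.
Tool frame: the origin (TCP) lies on the centre line of the jaws, within the pads' length; the fingertips stand 19 mm ahead of it and the grasp point (between the pads) is the TCP (tips_ahead is the distance from the TCP to the fingertips, in m); z points along the fingers, y is the direction in which the jaws open and shut (so a half turn about z gives the same grasp; the last joint's range is limited). The gripper opens to 85 mm and grips with 20 to 120 N. Pads are 22 mm wide; open, the fingers measure 114 mm over their backs; the gripper's body (76 mm by 85 mm) begins 54 mm behind the grasp point. The pads swing forward as they close: fully open they stand 13 mm farther back than shut.
Start: joints at [1.22, 0.521, -0.036, 1.599, 0.021, 1.021, -0.113], TCP at [0.173, -0.601, 0.25] pointing down, gripper open.
Joint ranges: [-2.91, 2.91], [-0.3, 2.13], [-1.5, 1.42], [0.17, 2.43], [-1.26, 4.41], [0.16, 1.93], [-2.52, 2.52]. Speed limits (rad/s): [1.89, 1.89, 2.39, 2.39, 3.01, 3.01, 3.01].

### API

Orientations are given as a unit quaternion [w, x, y, z].
In Python, from station import * gives the robot as it stands.
- The arm moves only by the tool move_arm, never from a script. Its argument "rows" is one flat list of numbers, 7 for each row, row after row: the shift along the tool's x, y, z in m, then the turn, a rotation vector about the tool's x, y, z in rad, then the opening, from 0 (shut) to 1 (fully open). In form: [tx, ty, tz, rx, ry, rz, fingers, tx, ty, tz, rx, ry, rz, fingers, ...]. A call has 1 to 12 rows; each row is the pose to reach, as a shift and turn from the pose commanded when the call began, along the tool's axes at that moment; what a row does not reach only later rows make up. A row lasts 1/12 s, in which the tool goes at most 41.7 mm and 7.16 degrees, less where a joint would pass 70% of its speed; a pose out of reach is approached as far as the arm can. A call with a gripper value outside its range is refused whole. The fingers move at their own pace and stop on an object; "squeeze" is the grip in N (left out, the last holds). Time passes only in rows, so rows that repeat a pose let the fingers close. It gives the time, the measured TCP pose, the force and the opening at its end, in the units of the state.
- get_state(): the state, without advancing time (a new reading comes with each control period).
- grab_frame(name): name is "scene" or "side" or "wrist"; returns a dict with "pixels" (480x640x3 uint8, red, green, blue), "fx", "fy", "cx", "cy" (pixels), "dist" ([k1, k2, p1, p2, k3] as OpenCV has them; the pictures are not rectified), "xyz" and "rotation" of the camera in the world. Camera axes: x right, y down, z forward; pixel columns grow to the right and rows downward; lengths in m; the calibration is good to about 2 mm. A picture is of the moment at which its call begins. There is no depth.
- job_done(): hands the job in, once; it reports no verdict.
The state is a dict: "time_s": time; "joint_positions": joint angles; "qvel": joint speeds; "joint_efforts": joint torques, N m; "tcp_pos": TCP position; "tool_rot": TCP orientation; "wrist_force": force on the tool from outside, world axes, zero at the start; "ft_torque": the same for the moment, N m; "opening": finger opening in m.
Only numpy, scipy, OpenCV 4.12 (cv2) and the standard library are available. Lean on these libraries where they do the work, as an engineer would, in place of code of your own. Each camera call takes 0.05 s, during which the arm holds its last target.

## Working session

There is one attempt and no reset: what is moved stays moved. The work goes in short steps, Python scripts to look and compute and a tool call to move; the robot and the scene stay as the last step left them, time stands still between calls to the robot, and variables do not carry over. Pictures are saved under pics/ and viewed, and the job is handed in when it is done.

Besides the shell and the picture viewer there is one more tool, called after "Emit:" in YAML: its name, and indented under it one key for each argument. move_arm: Moves the arm, as the interface text tells. Its arguments: {"type":"object","properties":{"rows":{"type":"array"},"squeeze":{"type":"number"}},"required":["rows"]}

```bash
mkdir -p pics; ls
cat > h.py <<'E'
from station import *
import numpy as np, cv2
from scipy.spatial.transform import Rotation as R
def K(f): return np.array([[f['fx'],0,f['cx']],[0,f['fy'],f['cy']],[0,0,1.]])
def rot(f):
    r=np.array(f['rotation'],float)
    return r if r.shape==(3,3) else R.from_quat([r[1],r[2],r[3],r[0]]).as_matrix()
def ray(f,u,v):
    p=cv2.undistortPoints(np.array([[[u,v]]],float),K(f),np.array(f['dist'],float))[0,0]
    return np.array(f['xyz']),rot(f)@np.array([p[0],p[1],1.])
def onz(f,u,v,z):
    o,d=ray(f,u,v); return o+d*(z-o[2])/d[2]
def proj(f,P):
    r=rot(f); P=np.atleast_2d(P).astype(float)
    pc=(P-np.array(f['xyz']))@r
    return cv2.projectPoints(pc,np.zeros(3),np.zeros(3),K(f),np.array(f['dist'],float))[0][:,0]
def tri(l):
    A=np.zeros((3,3));b=np.zeros(3)
    for f,u,v in l:
        o,d=ray(f,u,v);d/=np.linalg.norm(d);M=np.eye(3)-np.outer(d,d);A+=M;b+=M@o
    return np.linalg.solve(A,b)
def save(f,n): cv2.imwrite('pics/'+n,cv2.cvtColor(f['pixels'],cv2.COLOR_RGB2BGR))
E
python3 - <<'E'
from h import *
import pickle
s=get_state();print(s)
D={}
for n in ['scene','side','wrist']:
    f=grab_frame(n);D[n]=f;save(f,n+'0.png');print(n,f['xyz'],f['rotation'],f['fx'],f['dist'])
pickle.dump(D,open('f0.pkl','wb'))
E
```

```text
pics
{'time_s': 0.0, 'joint_positions': array([ 1.21982901,  0.52198464, -0.03628107,  1.59996799,  0.02121741,
        1.02107938, -0.11277711]), 'qvel': array([-0.00130234, -0.00100784, -0.00012405,  0.0013917 ,  0.0009047 ,
        0.00108526, -0.00209087]), 'joint_efforts': array([-9.09132923e-04, -9.27109051e+01,  1.97985917e+00, -3.69927156e+01,
        1.79225137e-02,  8.22554401e-03, -1.16330054e-05]), 'tcp_pos': array([ 0.17304153, -0.60026791,  0.24975887]), 'tool_rot': array([-5.11324920e-04,  9.90163570e-01,  1.39913640e-01, -1.28467564e-04]), 'wrist_force': array([-0.67200058,  0.1499072 , -0.82863334]), 'ft_torque': array([-0.02050317,  0.02182584, -0.0594355 ]), 'opening': 0.08543851309990297}
scene [1.093314   0.53503052 0.76091543] [-0.16574846  0.36813588  0.82604698 -0.39325539] 456.4685899403995 [0.03322604 0.         0.         0.         0.        ]
side [-0.06386258  0.62258968  1.0896393 ] [ 0.1300577  -0.34299877  0.87360044 -0.31977979] 438.0235547742433 [-0.0284885  0.         0.         0.         0.       ]
wrist [ 0.24990819 -0.57860491  0.37315575] [ 0.12506413  0.78928249 -0.59358222 -0.09514337] 413.23890808407646 [-0.07641854  0.          0.          0.          0.        ]
```

View pics/scene0.png

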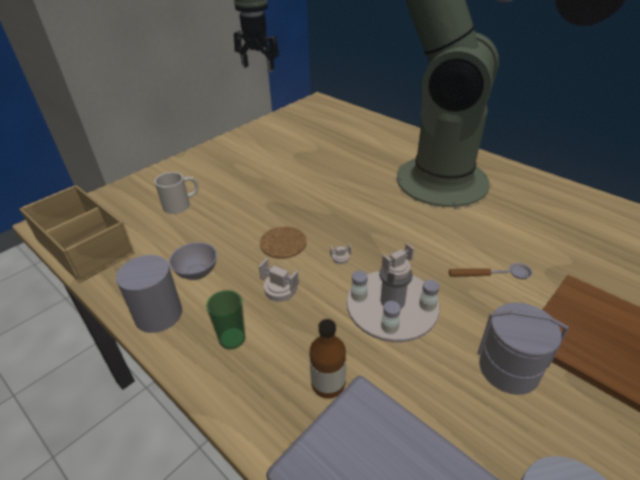

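View pics/side0.png

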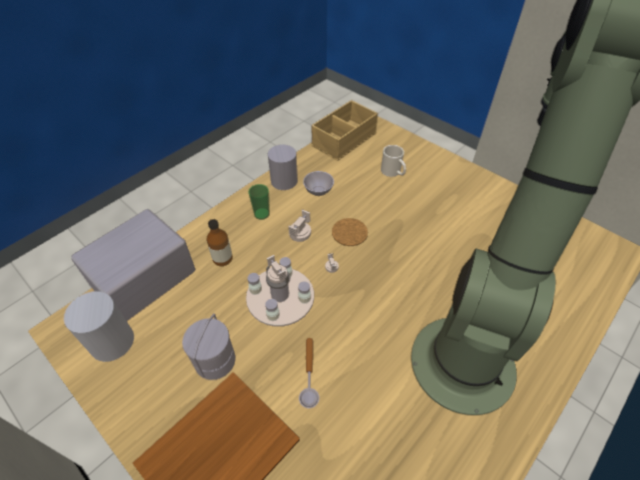

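View pics/wrist0.png

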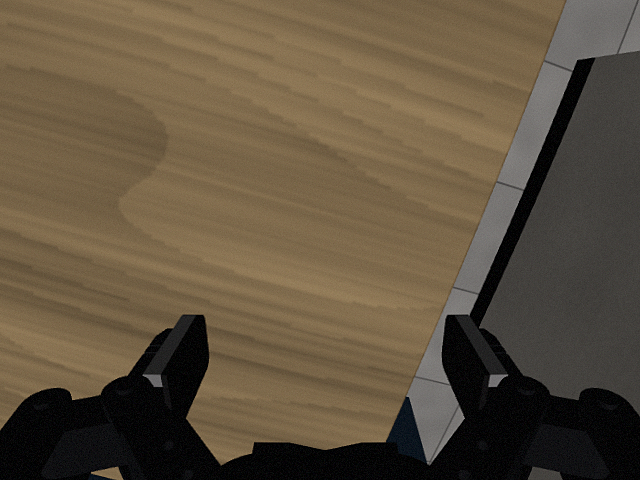

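The scene shows the carousel disc at about (394,303) with the lid at (397,262), and the trivet at (283,242). In the side view they are at (280,296), (278,268) and (350,232). I'll enlarge these areas.

Run:
```python
from h import *
import pickle
D=pickle.load(open('f0.pkl','rb'))
def crop(f,x,y,w,h,s,n):
    c=f['pixels'][y:y+h,x:x+w]
    cv2.imwrite('pics/'+n,cv2.cvtColor(cv2.resize(c,None,fx=s,fy=s,interpolation=cv2.INTER_CUBIC),cv2.COLOR_RGB2BGR))
crop(D['scene'],340,235,110,105,5,'c_scene.png')
crop(D['side'],235,245,90,85,6,'c_side.png')
a=D['scene'];b=D['side']
print('disc',onz(a,394,303,.012),onz(b,280,296,.012))
print('triv',onz(a,283,242,.008),onz(b,350,232,.008))
```

```text
disc [0.50737939 0.18617548 0.012     ] [0.50080162 0.18545432 0.012     ]
triv [ 0.52331411 -0.14622214  0.008     ] [ 0.51383458 -0.14648468  0.008     ]
```

View pics/c_scene.png

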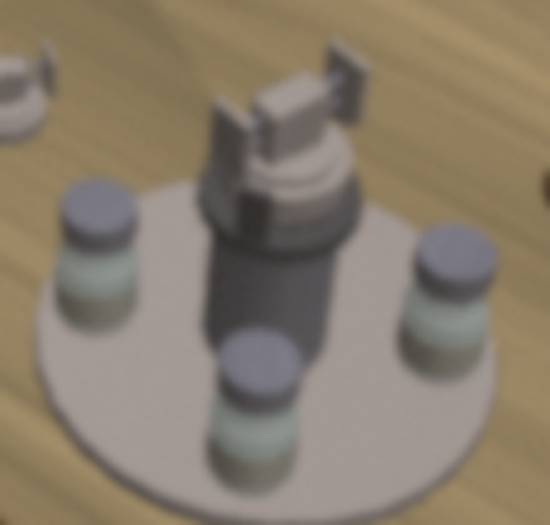

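View pics/c_side.png

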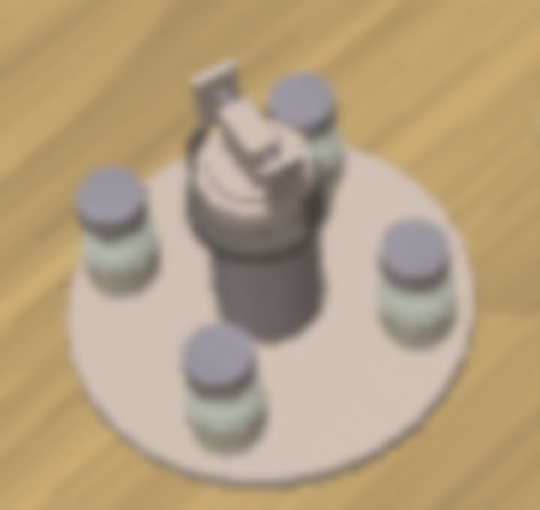

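Run:
```python
from h import *
import pickle
D=pickle.load(open('f0.pkl','rb'))
a=D['scene'];b=D['side']
A=[a,340+230/5,235+103/5];B=[a,340+350/5,235+50/5]
pa=onz(*A,.159);pb=onz(*B,.159);print(pa,pb,np.linalg.norm(pa-pb),np.degrees(np.arctan2(*(pb-pa)[1::-1])),(pa+pb)/2)
A=[b,235+216/6,245+72/6];B=[b,235+290/6,245+155/6]
pa=onz(*A,.159);pb=onz(*B,.159);print(pa,pb,np.linalg.norm(pa-pb),np.degrees(np.arctan2(*(pb-pa)[1::-1])),(pa+pb)/2)
print('top', tri([(a,340+303/5,235+98/5),(b,235+248/6,245+128/6)]))
print('triv',tri([(a,283,242),(b,350,232)]))
# tool desired
q=get_state()['tool_rot'];r=R.from_quat([q[1],q[2],q[3],q[0]]).as_matrix();print(r)
```

```text
[0.53281787 0.17120391 0.159     ] [0.47584604 0.18825062 0.159     ] 0.05946746477430425 163.3421429188035 [0.50433195 0.17972726 0.159     ]
[0.53202262 0.17469085 0.159     ] [0.4741213  0.18442343 0.159     ] 0.058713586235369895 170.45840656538928 [0.50307196 0.17955714 0.159     ]
top [0.50306641 0.18434173 0.15062205]
triv [ 0.51793936 -0.15223089  0.00069182]
[[ 9.60844707e-01  2.77087291e-01 -2.85556831e-04]
 [ 2.77087434e-01 -9.60844367e-01  8.10108522e-04]
 [-4.99048963e-05 -8.57512695e-04 -9.99999631e-01]]
```

Emit:
move_arm:
  rows: [0.038,-0.028,-0.005,0,0,-0.09,1,0.076,-0.056,-0.01,0,0,-0.18,1,0.114,-0.084,-0.015,0,0,-0.27,1,0.152,-0.112,-0.02,0,0,-0.36,1,0.19,-0.14,-0.025,0,0,-0.45,1,0.228,-0.168,-0.03,0,0,-0.54,1,0.266,-0.196,-0.035,0,0,-0.63,1,0.304,-0.224,-0.04,0,0,-0.72,1,0.342,-0.252,-0.045,0,0,-0.81,1,0.38,-0.28,-0.05,0,0,-0.9,1,0.418,-0.308,-0.05,0,0,-0.99,1,0.456,-0.337,-0.05,0,0,-1.065,1]

```text
time_s: 1.15
tcp_pos: [0.4769, -0.204, 0.2985]
tool_rot: [0.0, 0.781, 0.625, 0.0]
wrist_force: [-0.6, -0.7, 0.7]
opening: 0.0851
```

Run:
```python
from h import *
import pickle
f=grab_frame('wrist');save(f,'w1.png');pickle.dump(f,open('w1.pkl','wb'))
s=get_state();print(s['time_s'],s['tcp_pos'],s['joint_positions'],s['wrist_force'])
q=s['tool_rot'];r=R.from_quat([q[1],q[2],q[3],q[0]]).as_matrix();print(r)
print('cam axis',rot(f)[:,2],f['xyz'])
```

```text
1.2 [ 0.4814922  -0.19667639  0.29878567] [ 0.63134256  0.32801113 -0.45328656  1.79913579  0.15959327  1.04845659
 -0.08789675] [ 2.62774475 12.31878111 -0.57828497]
[[ 0.20590359  0.9785669   0.00324596]
 [ 0.97856634 -0.20591276  0.0028012 ]
 [ 0.00340954  0.00259961 -0.99999081]]
cam axis [-0.06757276 -0.30250834 -0.95074846] [ 0.49456302 -0.12655674  0.42180958]
```

View pics/w1.png

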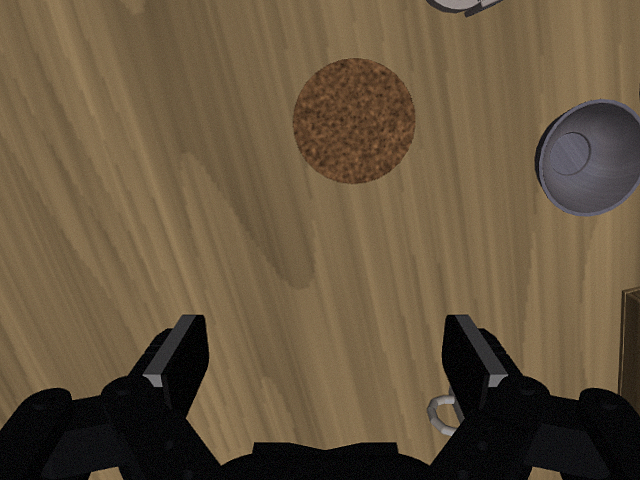

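The trivet is clear at (354,121) in the wrist view. I'll measure it and move on to the lid.

Emit:
move_arm:
  rows: [0.036,-0.006,0,0,0,0,1,0.072,-0.012,0,0,0,0,1,0.108,-0.018,0,0,0,0,1,0.144,-0.024,0,0,0,0,1,0.18,-0.03,0,0,0,0,1,0.216,-0.036,0,0,0,0,1,0.252,-0.042,0,0,0,0,1,0.288,-0.048,0,0,0,0,1,0.32,-0.053,0,0,0,0,1,0.32,-0.053,0,0,0,0,1,0.32,-0.053,0,0,0,0,1]

```text
time_s: 2.12
tcp_pos: [0.4955, 0.1197, 0.2978]
tool_rot: [-0.0, 0.781, 0.624, -0.0]
wrist_force: [-0.5, -1.3, -0.2]
opening: 0.0854
```

Run:
```python
from h import *
import pickle
f=grab_frame('wrist');save(f,'w2.png');pickle.dump(f,open('w2.pkl','wb'))
c=f['pixels']
s=get_state();print(s['time_s'],s['tcp_pos'],s['joint_positions'],s['wrist_force'])
q=s['tool_rot'];r=R.from_quat([q[1],q[2],q[3],q[0]]).as_matrix();print(r)
w1=pickle.load(open('w1.pkl','rb'))
hsv=cv2.cvtColor(w1['pixels'],cv2.COLOR_RGB2HSV).astype(int)
print(hsv[121,354],hsv[121,250])
print([onz(w1,*p,.008) for p in [(354,121),(293,121),(415,121),(354,58),(354,184)]])
```

```text
2.1667 [0.49567372 0.11821492 0.29776436] [ 0.11461938  0.33107421 -0.5900763   1.81887474  0.20944574  1.05453016
 -0.7786341 ] [ 0.43230466 -0.3902595  -0.1216807 ]
[[ 2.22207085e-01  9.74999395e-01 -4.37104212e-04]
 [ 9.74999462e-01 -2.22207169e-01 -1.53207242e-04]
 [-2.46504657e-04 -3.92132637e-04 -9.99999893e-01]]
[ 13 140  82] [ 20 107 119]
[array([ 0.51877941, -0.14806913,  0.008     ]), array([ 0.46102903, -0.13511688,  0.008     ]), array([ 0.5768796 , -0.16071114,  0.008     ]), array([ 0.53037827, -0.09162083,  0.008     ]), array([ 0.50642309, -0.20876189,  0.008     ])]
```

View pics/w2.png

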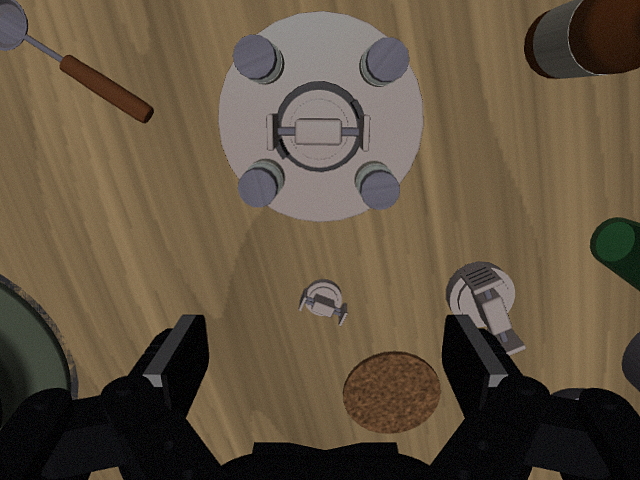

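Run:
```python
from h import *
import pickle
f=pickle.load(open('w2.pkl','rb'))
c=f['pixels'][75:190,250:390]
cv2.imwrite('pics/c2.png',cv2.cvtColor(cv2.resize(c,None,fx=5,fy=5,interpolation=cv2.INTER_CUBIC),cv2.COLOR_RGB2BGR))
```

```text
(no output)
```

View pics/c2.png

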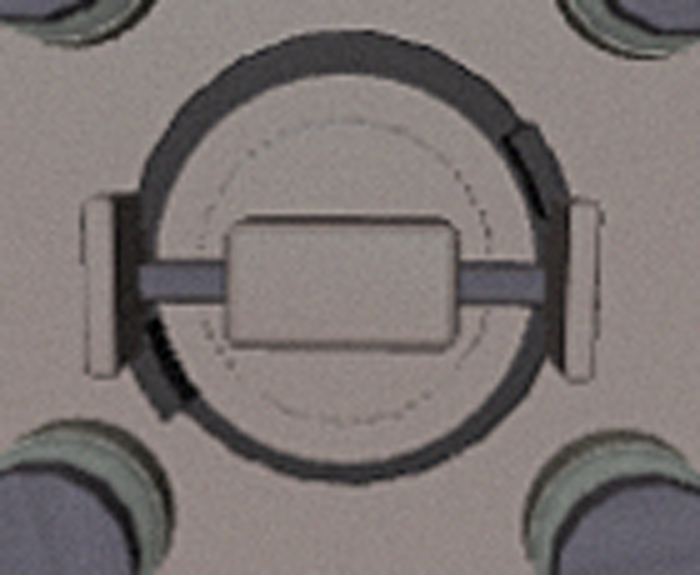

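Run:
```python
from h import *
import pickle
f=pickle.load(open('w2.pkl','rb'))
g=lambda u,v,z: onz(f,250+(u+.5)/5-.5,75+(v+.5)/5-.5,z)
L=g(84,286,.159);Rr=g(600,290,.159)
print('tabs',L,Rr,np.linalg.norm(L-Rr),(L+Rr)/2,np.degrees(np.arctan2(*(Rr-L)[1::-1])))
w=[g(*p,.153) for p in [(228,218),(460,218),(460,348),(228,348)]]
print('web',np.mean(w,0),np.linalg.norm(w[0]-w[1]),np.linalg.norm(w[0]-w[3]),np.degrees(np.arctan2(*(w[1]-w[0])[1::-1])))
print('skirt',[ (g(155,270,.12)+g(535,270,.12))/2,(g(345,75,.12)+g(345,465,.12))/2], np.linalg.norm(g(345,75,.12)-g(345,465,.12)))
s=get_state();q=s['tool_rot'];r=R.from_quat([q[1],q[2],q[3],q[0]]).as_matrix()
T=((L+Rr)/2+np.mean(w,0))/2;T[2]=.153
print('tool shift',r.T@(T-s['tcp_pos']),np.degrees(np.arctan2(r[1,1],r[0,1])))
```

```text
tabs [0.47417976 0.18925485 0.159     ] [0.53643458 0.17468037 0.159     ] 0.06393807658964436 [0.50530717 0.18196761 0.159     ] -13.176215319453796
web [0.50548746 0.18204748 0.153     ] 0.02911975350595745 0.016128005992612743 -12.744746319775103
skirt [array([0.50507947, 0.18203069, 0.12      ]), array([0.5049373 , 0.18137841, 0.12      ])] 0.05420242350597722
tool shift [ 0.06439411 -0.00463791  0.14475033] -12.838704799362052
```

Tab span (63.9 mm) and web (29 × 16 mm) match the middle-sized lid. Its axis is at (0.5053, 0.182) and the tabs lie at -13°. Next I descend to a stand-off.

Emit:
move_arm:
  rows: [0.02,-0.001,0.0,0,0,0,1,0.045,-0.003,0.01,0,0,0,1,0.064,-0.0046,0.03,0,0,0,1,0.0644,-0.0046,0.055,0,0,0,1,0.0644,-0.0046,0.08,0,0,0,1,0.0644,-0.0046,0.09,0,0,0,1,0.0644,-0.0046,0.09,0,0,0,1,0.0644,-0.0046,0.09,0,0,0,1]

```text
time_s: 2.83
tcp_pos: [0.506, 0.1811, 0.2085]
tool_rot: [0.0, 0.782, 0.623, -0.0]
wrist_force: [0.6, -0.5, 0.2]
opening: 0.0853
```

Run:
```python
from h import *
f=grab_frame('wrist');save(f,'w3.png')
s=get_state();q=s['tool_rot'];r=R.from_quat([q[1],q[2],q[3],q[0]]).as_matrix()
print(s['time_s'],s['tcp_pos'],s['wrist_force'],s['ft_torque'],r)
print('err tool',r.T@(np.array([.5054,.182,.153])-s['tcp_pos']),np.degrees(np.arctan2(r[1,1],r[0,1])))
# expected tab/web
print(proj(f,[[.5054,.182,.153]]))
```

```text
2.8833 [0.50629211 0.1814187  0.2091602 ] [-0.13348516  0.03669774  1.58824369] [ 0.04897536  0.02789915 -0.04530038] [[ 2.24172135e-01  9.74548987e-01  1.06061596e-03]
 [ 9.74549441e-01 -2.24172521e-01  2.58814167e-04]
 [ 4.89988039e-04  9.75603767e-04 -9.99999404e-01]]
err tool [ 0.000339   -0.0010545   0.05615937] -12.954230484713213
[[322.63007951 278.98227131]]
```

View pics/w3.png

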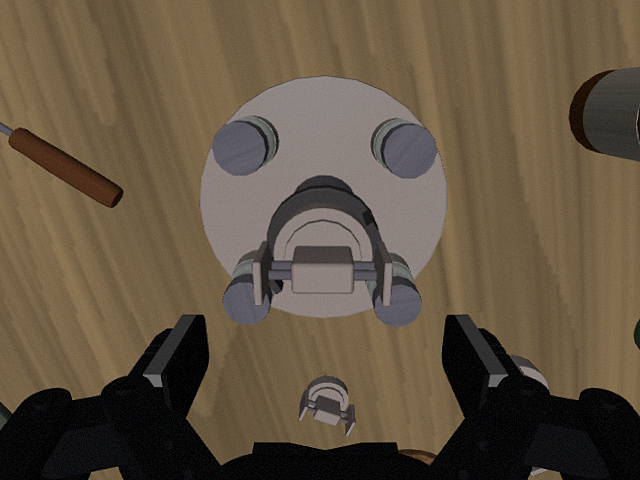

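Run:
```python
from h import *
import pickle
f=grab_frame('wrist');pickle.dump(f,open('w3.pkl','wb'))
c=f['pixels'][190:330,240:410].copy()
c=cv2.resize(c,None,fx=4.5,fy=4.5,interpolation=cv2.INTER_CUBIC)
cv2.imwrite('pics/c3.png',cv2.cvtColor(c,cv2.COLOR_RGB2BGR))
s=get_state();q=s['tool_rot'];r=R.from_quat([q[1],q[2],q[3],q[0]]).as_matrix()
print(s['tcp_pos'],f['xyz'],s['wrist_force'])
```

```text
[0.50640094 0.18160382 0.20939618] [0.52429964 0.25869071 0.33257753] [-0.09012239  0.19832144  0.76857082]
```

View pics/c3.png

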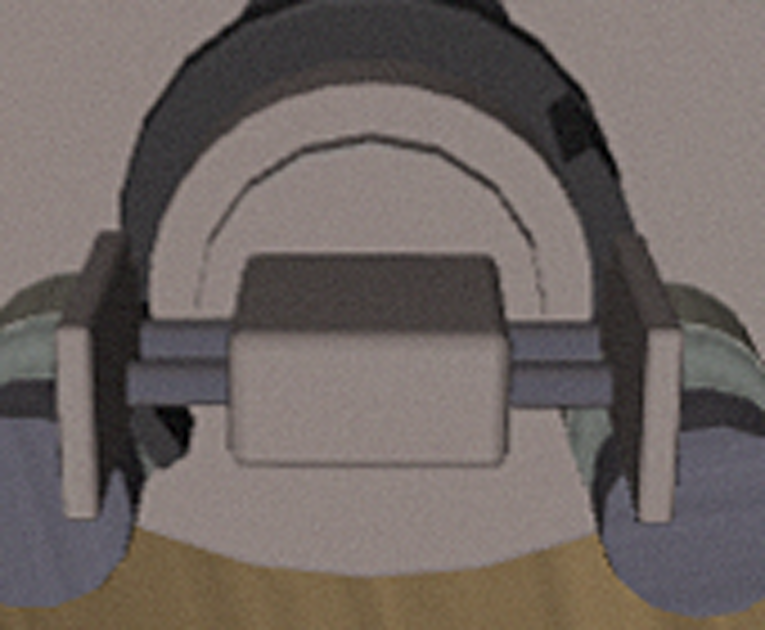

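Emit:
move_arm:
  rows: [0.0002,-0.001,0.015,0,0,0,1,0.0002,-0.001,0.03,0,0,0,1,0.0002,-0.001,0.045,0,0,0,1,0.0002,-0.001,0.054,0,0,0,1,0.0002,-0.001,0.0585,0,0,0,1,0.0002,-0.001,0.0585,0,0,0,1,0.0002,-0.001,0.0585,0,0,0,1]
  squeeze: 28

```text
time_s: 3.52
tcp_pos: [0.5051, 0.1824, 0.1503]
tool_rot: [0.0, 0.782, 0.623, 0.0]
wrist_force: [-0.3, 0.0, -1.5]
opening: 0.0857
```

Run:
```python
from h import *
f=grab_frame('wrist');save(f,'w4.png')
s=get_state();q=s['tool_rot'];r=R.from_quat([q[1],q[2],q[3],q[0]]).as_matrix()
print(s['time_s'],s['tcp_pos'],s['wrist_force'],s['ft_torque'],s['opening'])
print('err tool',r.T@(np.array([.5054,.182,.150])-s['tcp_pos']),np.degrees(np.arctan2(r[1,1],r[0,1])))
```

```text
3.5667 [0.50516647 0.18244765 0.15037651] [0.36992853 0.08940853 0.53309418] [ 0.033465   -0.05728082 -0.02263326] 0.08527211392511977
err tool [-0.00038446  0.00032722  0.00037657] -12.899224783953402
```

View pics/w4.png

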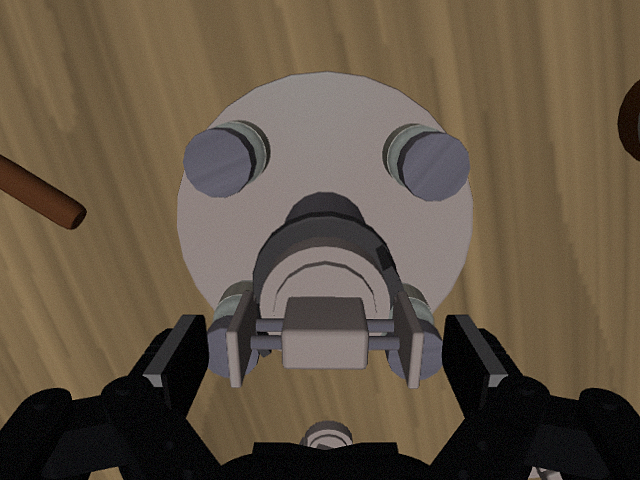

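Fingers straddle the tabs symmetrically (tabs 228 to 421, pads 207 to 443). Now closing gently.

Emit:
move_arm:
  rows: [0,0,0,0,0,0,0.8,0,0,0,0,0,0,0.74,0,0,0,0,0,0,0.68,0,0,0,0,0,0,0.62,0,0,0,0,0,0,0.58,0,0,0,0,0,0,0.55,0,0,0,0,0,0,0.5,0,0,0,0,0,0,0.5]
  squeeze: 28

```text
time_s: 4.23
tcp_pos: [0.5051, 0.1825, 0.1505]
tool_rot: [0.0, 0.782, 0.623, 0.001]
wrist_force: [-2.8, -0.3, 14.6]
opening: 0.0506
```

Run:
```python
from h import *
f=grab_frame('wrist');save(f,'w5.png')
s=get_state();q=s['tool_rot'];r=R.from_quat([q[1],q[2],q[3],q[0]]).as_matrix()
print(s['time_s'],s['tcp_pos'],s['wrist_force'],s['ft_torque'],s['opening'])
```

```text
4.2833 [0.505073   0.18249394 0.15051794] [-3.17348944 -1.41257289 15.4341811 ] [-0.27002854  0.86059639 -0.12628757] 0.05118730614988725
```

View pics/w5.png

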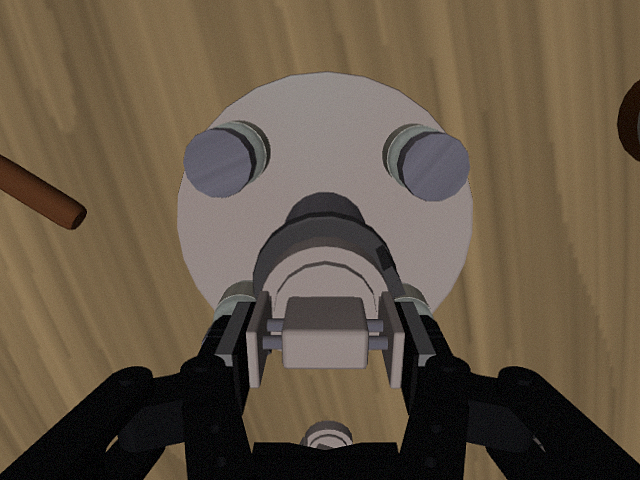

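Both tabs are in (opening about 51 mm), but the fingers press down about 15 N as they swing forward. I'll relieve that before turning.

Emit:
move_arm:
  rows: [0,0,-0.0006,0,0,0,0.5,0,0,-0.0006,0,0,0,0.5,0,0,-0.0006,0,0,0,0.5]

```text
time_s: 4.53
tcp_pos: [0.5049, 0.1824, 0.1506]
tool_rot: [0.0, 0.782, 0.623, 0.0]
wrist_force: [-1.5, -0.7, 8.9]
opening: 0.0506
```

```bash
cat > st.py <<'E'
from h import *
s=get_state();q=s['tool_rot'];r=R.from_quat([q[1],q[2],q[3],q[0]]).as_matrix()
print(round(s['time_s'],2),s['tcp_pos'].round(4),s['wrist_force'].round(2),s['ft_torque'].round(3),round(s['opening'],4),'yaw',np.degrees(np.arctan2(r[1,1],r[0,1])).round(2),'q7',s['joint_positions'][6].round(3),'tilt',r[:2,2].round(4))
E
python3 st.py
```

```text
4.53 [0.5049 0.1824 0.1506] [-1.54 -0.73  8.89] [-0.109  0.391 -0.009] 0.0506 yaw -12.89 q7 -1.038 tilt [0.0007 0.0001]
```

Emit:
move_arm:
  rows: [0,0,-0.0006,0,0,-0.02,0.5,0,0,-0.0006,0,0,-0.06,0.5,0,0,-0.0006,0,0,-0.1,0.5,0,0,-0.0006,0,0,-0.14,0.5,0,0,-0.0006,0,0,-0.14,0.5]

```text
time_s: 4.95
tcp_pos: [0.5048, 0.1822, 0.1506]
tool_rot: [-0.0, 0.736, 0.677, 0.0]
wrist_force: [0.3, 0.2, -0.4]
opening: 0.0507
```

```bash
python3 st.py
```

```text
4.95 [0.5048 0.1822 0.1506] [ 0.26  0.18 -0.38] [ 0.126 -0.002 -0.055] 0.0507 yaw -4.72 q7 -0.918 tilt [-0.0001  0.0002]
```

Almost no load while turning. I'll go on to about 27°.

Emit:
move_arm:
  rows: [0,0,0,0,0,-0.04,0.5,0,0,0,0,0,-0.08,0.5,0,0,0,0,0,-0.12,0.5,0,0,0,0,0,-0.16,0.5,0,0,0,0,0,-0.2,0.5,0,0,0,0,0,-0.24,0.5,0,0,0,0,0,-0.28,0.5,0,0,0,0,0,-0.32,0.5,0,0,0,0,0,-0.32,0.5]

```text
time_s: 5.7
tcp_pos: [0.5048, 0.1822, 0.1507]
tool_rot: [-0.0, 0.619, 0.785, 0.0]
wrist_force: [0.4, 0.6, -0.2]
opening: 0.051
```

```bash
python3 st.py
python3 - <<'E'
from h import *
f=grab_frame('wrist');save(f,'w6.png')
E
```

```text
5.7 [0.5048 0.1822 0.1507] [ 0.4   0.57 -0.19] [0.081 0.086 0.01 ] 0.051 yaw 13.52 q7 -0.65 tilt [-0.0001  0.0001]
```

View pics/w6.png

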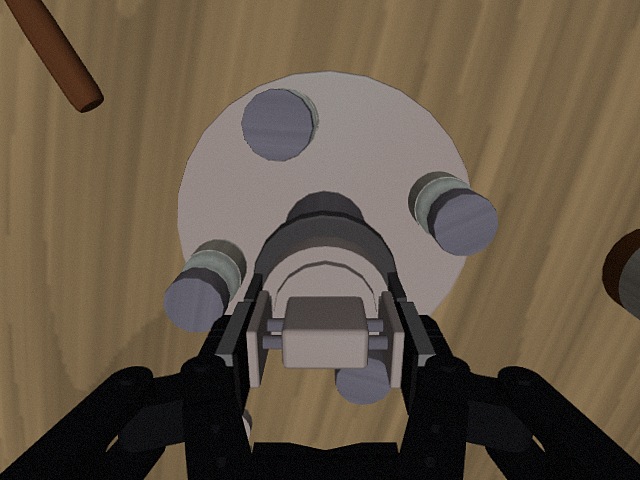

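The lid turns with the gripper (26.4° so far, free). Now I feel for the stop in 2° steps.

Emit:
move_arm:
  rows: [0,0,0,0,0,-0.03,0.5,0,0,0,0,0,-0.06,0.5,0,0,0,0,0,-0.09,0.5,0,0,0,0,0,-0.09,0.5]

```text
time_s: 6.08
tcp_pos: [0.5047, 0.1822, 0.1507]
tool_rot: [-0.0, 0.584, 0.812, -0.0]
wrist_force: [-0.2, -0.3, 0.3]
opening: 0.051
```

```bash
python3 st.py
```

```text
6.08 [0.5047 0.1822 0.1507] [-0.17 -0.3   0.35] [ 0.012 -0.017  0.006] 0.051 yaw 18.59 q7 -0.576 tilt [-0.0001  0.    ]
```

Emit:
move_arm:
  rows: [0,0,0,0,0,-0.02,0.5,0,0,0,0,0,-0.035,0.5,0,0,0,0,0,-0.035,0.5]

```text
time_s: 6.33
tcp_pos: [0.5047, 0.1822, 0.1507]
tool_rot: [-0.0, 0.569, 0.822, -0.0]
wrist_force: [-0.0, -0.4, 0.3]
opening: 0.051
```

```bash
python3 st.py
```

```text
6.33 [0.5047 0.1822 0.1507] [-0.05 -0.39  0.32] [-0.047 -0.017 -0.006] 0.051 yaw 20.65 q7 -0.546 tilt [-0.0001 -0.    ]
```

33.6°, free.

Emit:
move_arm:
  rows: [0,0,0,0,0,-0.02,0.5,0,0,0,0,0,-0.035,0.5,0,0,0,0,0,-0.035,0.5]

```text
time_s: 6.58
tcp_pos: [0.5048, 0.1822, 0.1507]
tool_rot: [-0.0, 0.554, 0.832, 0.0]
wrist_force: [0.7, 0.1, -0.5]
opening: 0.051
```

```bash
python3 st.py
```

```text
6.58 [0.5048 0.1822 0.1507] [ 0.69  0.09 -0.47] [ 0.007  0.053 -0.018] 0.051 yaw 22.7 q7 -0.515 tilt [-0.0001  0.0001]
```

Emit:
move_arm:
  rows: [0,0,0,0,0,-0.02,0.5,0,0,0,0,0,-0.035,0.5,0,0,0,0,0,-0.035,0.5]

```text
time_s: 6.83
tcp_pos: [0.5048, 0.1822, 0.1507]
tool_rot: [-0.0, 0.539, 0.842, 0.0]
wrist_force: [-0.2, 0.4, -1.3]
opening: 0.051
```

```bash
python3 st.py
```

```text
6.83 [0.5048 0.1822 0.1507] [-0.2   0.36 -1.3 ] [-0.014  0.038 -0.051] 0.051 yaw 24.72 q7 -0.486 tilt [-0.      0.0001]
```

Emit:
move_arm:
  rows: [0,0,0,0,0,-0.02,0.5,0,0,0,0,0,-0.035,0.5,0,0,0,0,0,-0.035,0.5]

```text
time_s: 7.08
tcp_pos: [0.5047, 0.1822, 0.1507]
tool_rot: [-0.0, 0.525, 0.851, 0.0]
wrist_force: [-0.1, -0.5, -0.3]
opening: 0.0506
```

```bash
python3 st.py
```

```text
7.08 [0.5047 0.1822 0.1507] [-0.07 -0.49 -0.26] [-0.036 -0.003 -0.006] 0.0506 yaw 26.73 q7 -0.456 tilt [-0.0001  0.    ]
```

Emit:
move_arm:
  rows: [0,0,0,0,0,-0.02,0.5,0,0,0,0,0,-0.035,0.5,0,0,0,0,0,-0.035,0.5]

```text
time_s: 7.33
tcp_pos: [0.5047, 0.1823, 0.1507]
tool_rot: [-0.0, 0.51, 0.86, 0.0]
wrist_force: [-0.4, -0.3, -1.3]
opening: 0.0509
```

```bash
python3 st.py
```

```text
7.33 [0.5047 0.1823 0.1507] [-0.38 -0.31 -1.26] [ 0.014 -0.028  0.035] 0.0509 yaw 28.73 q7 -0.427 tilt [-0.0001  0.0001]
```

Emit:
move_arm:
  rows: [0,0,0,0,0,-0.02,0.5,0,0,0,0,0,-0.035,0.5,0,0,0,0,0,-0.035,0.5]

```text
time_s: 7.58
tcp_pos: [0.5047, 0.1823, 0.1507]
tool_rot: [-0.0, 0.494, 0.869, 0.0]
wrist_force: [0.2, -0.1, -1.9]
opening: 0.0505
```

```bash
python3 st.py
```

```text
7.58 [0.5047 0.1823 0.1507] [ 0.2  -0.07 -1.91] [ 0.047 -0.005 -0.123] 0.0505 yaw 30.73 q7 -0.397 tilt [-0.0001  0.0001]
```

Possible onset (-0.12 N m). Smaller step.

Emit:
move_arm:
  rows: [0,0,0,0,0,-0.015,0.5,0,0,0,0,0,-0.015,0.5]

```text
time_s: 7.75
tcp_pos: [0.5047, 0.1822, 0.1507]
tool_rot: [-0.0, 0.488, 0.873, -0.0]
wrist_force: [-0.2, 0.1, -1.3]
opening: 0.0511
```

```bash
python3 st.py
```

```text
7.75 [0.5047 0.1822 0.1507] [-0.17  0.1  -1.3 ] [ 0.044  0.002 -0.197] 0.0511 yaw 31.57 q7 -0.385 tilt [-0.0001  0.    ]
```

Looks like the stop. One more small step to confirm.

Emit:
move_arm:
  rows: [0,0,0,0,0,-0.01,0.5,0,0,0,0,0,-0.01,0.5]

```text
time_s: 7.92
tcp_pos: [0.5047, 0.1822, 0.1507]
tool_rot: [-0.0, 0.484, 0.875, 0.0]
wrist_force: [-1.1, 0.3, -2.0]
opening: 0.0509
```

```bash
python3 st.py;python3 st.py
```

```text
7.92 [0.5047 0.1822 0.1507] [-1.1   0.27 -2.03] [ 0.045  0.002 -0.262] 0.0509 yaw 32.12 q7 -0.377 tilt [-0.  0.]
7.92 [0.5047 0.1822 0.1507] [-1.1   0.27 -2.03] [ 0.045  0.002 -0.262] 0.0509 yaw 32.12 q7 -0.377 tilt [-0.  0.]
```

Torque climbs steadily (0.12, 0.20, 0.26 N m), so the stop is at about 44°. I ease back slightly and lift straight, with a check on the way.

Emit:
move_arm:
  rows: [0,0,0,0,0,0.014,0.5,0,0,-0.001,0,0,0.014,0.5,0,0,-0.002,0,0,0.014,0.5,0,0,-0.003,0,0,0.014,0.5,0,0,-0.004,0,0,0.014,0.5]

```text
time_s: 8.33
tcp_pos: [0.5047, 0.1822, 0.1547]
tool_rot: [-0.0, 0.49, 0.872, -0.0]
wrist_force: [0.6, 1.1, -6.9]
opening: 0.0509
```

```bash
python3 st.py
```

```text
8.33 [0.5047 0.1822 0.1547] [ 0.56  1.06 -6.86] [ 0.173 -0.169 -0.232] 0.0509 yaw 31.29 q7 -0.384 tilt [-0.0002 -0.    ]
```

```bash
python3 - <<'E'
from h import *
f=grab_frame('wrist');save(f,'w7.png')
E
python3 st.py
```

```text
8.38 [0.5047 0.1823 0.1549] [-0.92  0.24 -3.06] [ 0.034  0.105 -0.197] 0.0509 yaw 31.29 q7 -0.384 tilt [-0.0001 -0.0001]
```

View pics/w7.png

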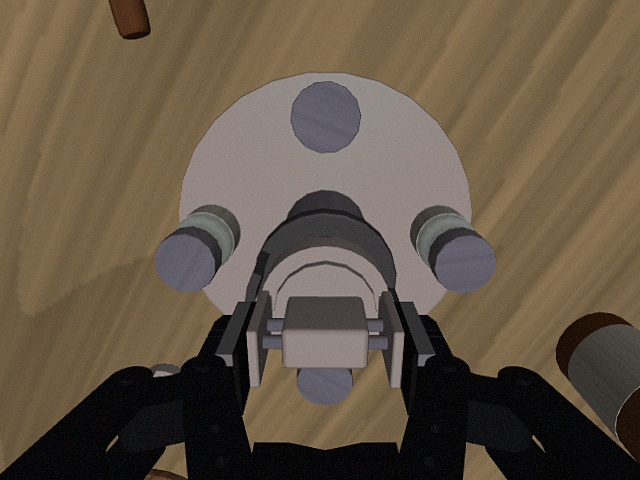

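The lid rides up with the gripper (the web sits at the same pixels, while the canister has dropped away). I continue straight up.

Emit:
move_arm:
  rows: [0,0,-0.002,0,0,0.005,0.5,0,0,-0.004,0,0,0.005,0.5,0,0,-0.006,0,0,0.005,0.5,0,0,-0.008,0,0,0.005,0.5,0,0,-0.011,0,0,0.005,0.5,0,0,-0.014,0,0,0.005,0.5,0,0,-0.018,0,0,0.005,0.5,0,0,-0.022,0,0,0.005,0.5,0,0,-0.027,0,0,0.005,0.5,0,0,-0.034,0,0,0.005,0.5,0,0,-0.045,0,0,0.005,0.5,0,0,-0.06,0,0,0.005,0.5]

```text
time_s: 9.38
tcp_pos: [0.5044, 0.1822, 0.2153]
tool_rot: [-0.0, 0.492, 0.87, -0.0]
wrist_force: [0.6, -1.0, -1.1]
opening: 0.051
```

```bash
python3 st.py
python3 - <<'E'
from h import *
f=grab_frame('scene');save(f,'s8.png')
E
python3 st.py
```

```text
9.38 [0.5044 0.1822 0.2153] [ 0.56 -1.02 -1.12] [0.006 0.018 0.034] 0.051 yaw 31.01 q7 -0.319 tilt [-0.001  -0.0002]
9.43 [0.5055 0.1829 0.2184] [2.25 1.23 3.68] [ 0.075 -0.192 -0.016] 0.0508 yaw 31.01 q7 -0.318 tilt [0.0024 0.001 ]
```

View pics/s8.png

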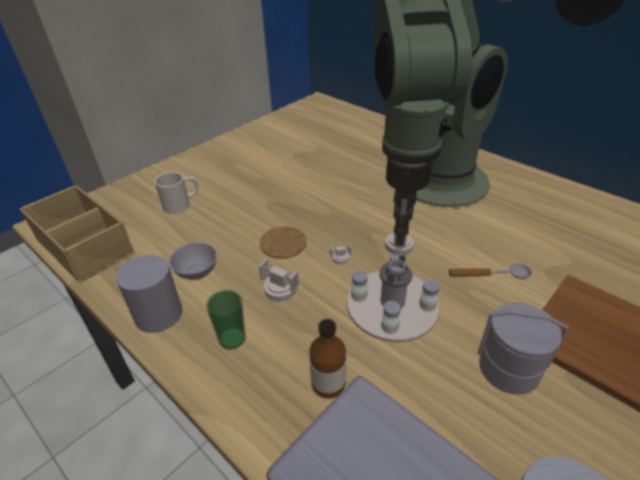

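Run:
```python
from h import *
import pickle
f=pickle.load(open('w2.pkl','rb'));T=np.array([.518,-.148])
for n,(u,v,z) in dict(bigC=(480,292,.02),bigTab=(513,345,.07),bigtab2=(475,275,.07),small=(322,293,.01),smtab=(344,318,.03),bowl=(560,395,.05)).items():
    p=onz(f,u,v,z);print(n,p,(p[:2]-T),np.linalg.norm(p[:2]-T),np.degrees(np.arctan2(*(p[:2]-T)[::-1])))
w=pickle.load(open('w1.pkl','rb'))
# refine trivet
hsv=cv2.cvtColor(w['pixels'],cv2.COLOR_RGB2LAB)
for p in [(590,158)]: q=onz(w,*p,.05);print('bowl',q,np.linalg.norm(q[:2]-T))
g=cv2.GaussianBlur(cv2.cvtColor(w['pixels'],cv2.COLOR_RGB2GRAY),(0,0),3)
c=g[30:215,265:445];_,m=cv2.threshold(c,0,255,cv2.THRESH_BINARY_INV+cv2.THRESH_OTSU)
cs=max(cv2.findContours(m,0,1)[0],key=cv2.contourArea);e=cv2.fitEllipse(cs);print(e)
print(onz(w,e[0][0]+265,e[0][1]+30,.008))
```

```text
bigC [ 0.63413695 -0.02699485  0.02      ] [0.11613695 0.12100515] 0.16772010978416507 46.176038058008864
bigTab [ 0.64651585 -0.06550304  0.07      ] [0.12851585 0.08249696] 0.1527156584835974 32.697235987343504
bigtab2 [0.61617788 0.01949093 0.07      ] [0.09817788 0.16749093] 0.1941445539451107 59.62251778434496
small [0.46646525 0.00533521 0.01      ] [-0.05153475  0.15333521] 0.1617637703091252 108.57708758322767
smtab [ 0.48508852 -0.01915787  0.03      ] [-0.03291148  0.12884213] 0.13297916743559327 104.32923851632951
bowl [ 0.70395508 -0.16058486  0.05      ] [ 0.18595508 -0.01258486] 0.18638044370855816 -3.8716946998655333
bowl [ 0.72371825 -0.22278295  0.05      ] 0.2188892077516941
((88.43132019042969, 90.79769134521484), (121.8272476196289, 123.95430755615234), 23.307861328125)
[ 0.51827867 -0.14776257  0.008     ]
```

Lid lifted clear, jars undisturbed. Carry it over the trivet at (0.518,-0.148).

Emit:
move_arm:
  rows: [-0.015,-0.008,0,0,0,0,0.5,-0.04,-0.022,0,0,0,0,0.5,-0.07,-0.038,0,0,0,0,0.5,-0.1,-0.055,0,0,0,0,0.5,-0.13,-0.071,0,0,0,0,0.5,-0.16,-0.087,0,0,0,0,0.5,-0.19,-0.104,0,0,0,0,0.5,-0.22,-0.12,0,0,0,0,0.5,-0.25,-0.136,0,0,0,0,0.5,-0.275,-0.15,0,0,0,0,0.5,-0.29,-0.158,0,0,0,0,0.5,-0.29,-0.158,0,0,0,0,0.5]

```text
time_s: 10.43
tcp_pos: [0.5184, -0.152, 0.2149]
tool_rot: [0.0, 0.495, 0.869, -0.001]
wrist_force: [0.3, -0.5, -0.9]
opening: 0.0507
```

```bash
python3 st.py
python3 - <<'E'
from h import *
f=grab_frame('wrist');save(f,'w9.png')
f=grab_frame('side');save(f,'d9.png')
E
python3 st.py
```

```text
10.43 [ 0.5184 -0.152   0.2149] [ 0.3  -0.51 -0.94] [-0.004  0.032  0.031] 0.0507 yaw 30.69 q7 0.325 tilt [-0.0001 -0.0012]
10.53 [ 0.5186 -0.148   0.215 ] [-0.75  0.26 -1.26] [ 0.04   0.016 -0.025] 0.0511 yaw 30.92 q7 0.323 tilt [0.0003 0.0002]
```

View pics/w9.png

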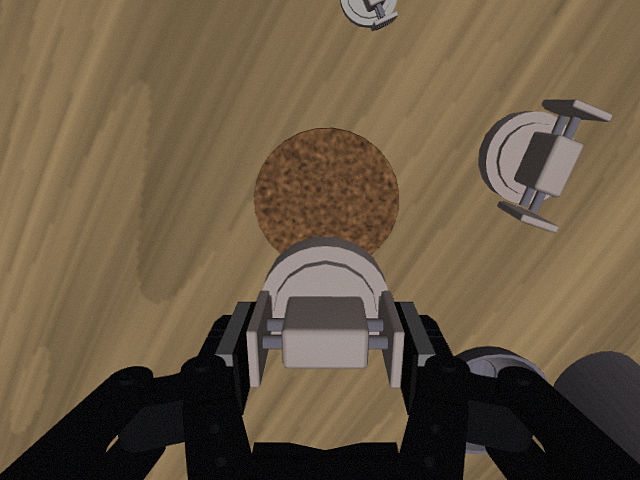

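View pics/d9.png

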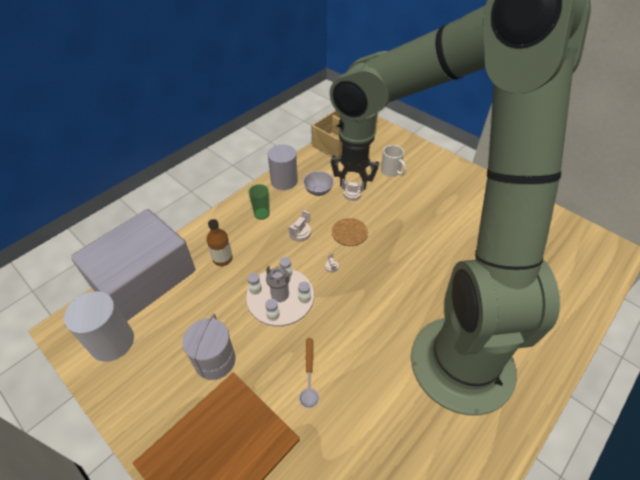

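Lid held upright over the cork, and the trivet centre (about 326,198) agrees with the gripper column. I descend to about 10 mm above contact.

Emit:
move_arm:
  rows: [0,0,0.01,0,0,0,0.5,0,0,0.028,0,0,0,0.5,0,0,0.046,0,0,0,0.5,0,0,0.064,0,0,0,0.5,0,0,0.082,0,0,0,0.5,0,0,0.1,0,0,0,0.5,0,0,0.118,0,0,0,0.5,0,0,0.132,0,0,0,0.5,0,0,0.143,0,0,0,0.5,0,0,0.15,0,0,0,0.5,0,0,0.153,0,0,0,0.5,0,0,0.153,0,0,0,0.5]

```text
time_s: 11.53
tcp_pos: [0.5186, -0.1472, 0.0614]
tool_rot: [-0.0, 0.492, 0.871, 0.0]
wrist_force: [0.2, -0.3, -1.3]
opening: 0.0511
```

```bash
python3 st.py
python3 - <<'E'
from h import *
f=grab_frame('wrist');save(f,'w10.png')
f=grab_frame('scene')
c=f['pixels'][180:300,220:340];cv2.imwrite('pics/s10.png',cv2.cvtColor(cv2.resize(c,None,fx=5,fy=5,interpolation=2),cv2.COLOR_RGB2BGR))
E
python3 st.py
```

```text
11.53 [ 0.5186 -0.1472  0.0614] [ 0.22 -0.33 -1.28] [ 0.027 -0.006 -0.032] 0.0511 yaw 31.04 q7 0.144 tilt [-0.0004  0.0003]
11.63 [ 0.519  -0.1476  0.0622] [-0.32 -0.44 -1.37] [-0.002 -0.001 -0.063] 0.0506 yaw 31.0 q7 0.145 tilt [ 0.0007 -0.0001]
```

View pics/w10.png

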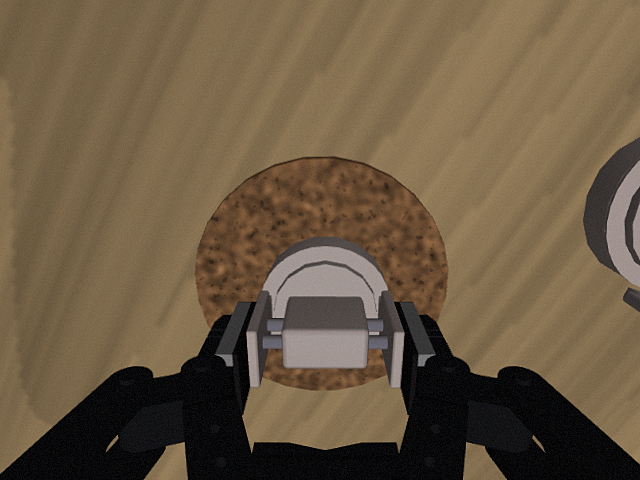

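View pics/s10.png

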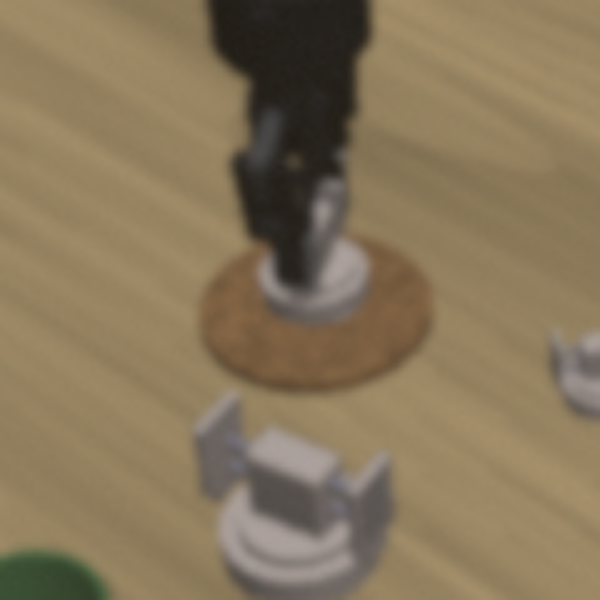

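Centred over the cork with the lid just above it. Now lowering slowly to contact.

Emit:
move_arm:
  rows: [0,0,0.002,0,0,0,0.5,0,0,0.004,0,0,0,0.5,0,0,0.006,0,0,0,0.5,0,0,0.0075,0,0,0,0.5,0,0,0.0085,0,0,0,0.5,0,0,0.0085,0,0,0,0.5]

```text
time_s: 12.13
tcp_pos: [0.5186, -0.1477, 0.053]
tool_rot: [-0.0, 0.492, 0.87, -0.0]
wrist_force: [-0.1, -0.1, -1.5]
opening: 0.0507
```

```bash
python3 st.py
```

```text
12.13 [ 0.5186 -0.1477  0.053 ] [-0.12 -0.15 -1.53] [ 0.042  0.002 -0.021] 0.0507 yaw 31.0 q7 0.134 tilt [-0.0002  0.0001]
```

Emit:
move_arm:
  rows: [0,0,0.001,0,0,0,0.5,0,0,0.001,0,0,0,0.5,0,0,0.001,0,0,0,0.5]

```text
time_s: 12.38
tcp_pos: [0.5186, -0.1477, 0.0522]
tool_rot: [-0.0, 0.492, 0.87, 0.0]
wrist_force: [0.5, 0.2, -0.4]
opening: 0.0506
```

```bash
python3 st.py
```

```text
12.38 [ 0.5186 -0.1477  0.0522] [ 0.52  0.17 -0.42] [-0.028  0.002 -0.025] 0.0506 yaw 31.0 q7 0.133 tilt [-0.  0.]
```

Emit:
move_arm:
  rows: [0,0,0.0007,0,0,0,0.5,0,0,0.0007,0,0,0,0.5,0,0,0.0007,0,0,0,0.5]

```text
time_s: 12.63
tcp_pos: [0.5187, -0.1477, 0.0517]
tool_rot: [0.0, 0.492, 0.87, -0.0]
wrist_force: [-0.6, -1.3, 2.4]
opening: 0.0505
```

```bash
python3 st.py
```

```text
12.63 [ 0.5187 -0.1477  0.0517] [-0.59 -1.31  2.45] [0.011 0.218 0.053] 0.0505 yaw 30.99 q7 0.132 tilt [ 0.0002 -0.0002]
```

Contact felt (+2.4 N). I release gradually, following the pads' backward swing down a little so the lid isn't drawn up.

Emit:
move_arm:
  rows: [0,0,0.0004,0,0,0,0.63,0,0,0.0008,0,0,0,0.66,0,0,0.0012,0,0,0,0.69,0,0,0.0016,0,0,0,0.72,0,0,0.002,0,0,0,0.75,0,0,0.002,0,0,0,0.8,0,0,0.002,0,0,0,0.88,0,0,0.002,0,0,0,1,0,0,0.002,0,0,0,1,0,0,0.002,0,0,0,1]

```text
time_s: 13.47
tcp_pos: [0.5187, -0.1477, 0.0495]
tool_rot: [0.0, 0.492, 0.87, 0.0]
wrist_force: [-0.1, -0.6, -0.2]
opening: 0.0854
```

```bash
python3 st.py
python3 - <<'E'
from h import *
f=grab_frame('wrist');save(f,'w11.png')
E
```

```text
13.47 [ 0.5187 -0.1477  0.0495] [-0.07 -0.57 -0.22] [ 0.015 -0.004  0.015] 0.0854 yaw 31.0 q7 0.129 tilt [ 0.0001 -0.    ]
```

View pics/w11.png

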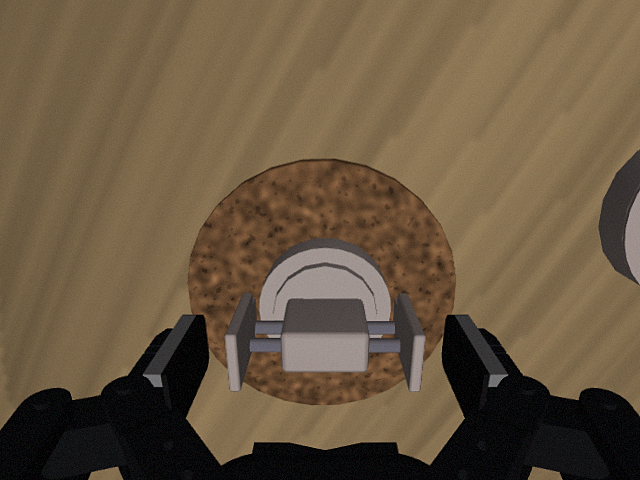

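Released: tabs are out (228 to 421) with clearance to both pads, lid upright on the cork. Retreat straight up.

Emit:
move_arm:
  rows: [0,0,-0.008,0,0,0,1,0,0,-0.02,0,0,0,1,0,0,-0.035,0,0,0,1,0,0,-0.055,0,0,0,1,0,0,-0.075,0,0,0,1,0,0,-0.1,0,0,0,1,0,0,-0.125,0,0,0,1,-0.02,0,-0.15,0,0,0,1,-0.04,0,-0.17,0,0,0,1,-0.05,0,-0.18,0,0,0,1,-0.05,0,-0.18,0,0,0,1,-0.05,0,-0.18,0,0,0,1]

```text
time_s: 14.52
tcp_pos: [0.5442, -0.1905, 0.2303]
tool_rot: [0.0, 0.493, 0.87, 0.0]
wrist_force: [-0.9, 1.5, 0.4]
opening: 0.0852
```

```bash
python3 st.py
python3 - <<'E'
from h import *
import pickle
f=grab_frame('wrist');save(f,'w12.png');pickle.dump(f,open('w12.pkl','wb'))
f=grab_frame('scene');save(f,'s12.png')
E
```

```text
14.52 [ 0.5442 -0.1905  0.2303] [-0.86  1.51  0.35] [-0.002  0.045 -0.039] 0.0852 yaw 30.97 q7 0.403 tilt [ 0.0009 -0.0001]
```

View pics/w12.png

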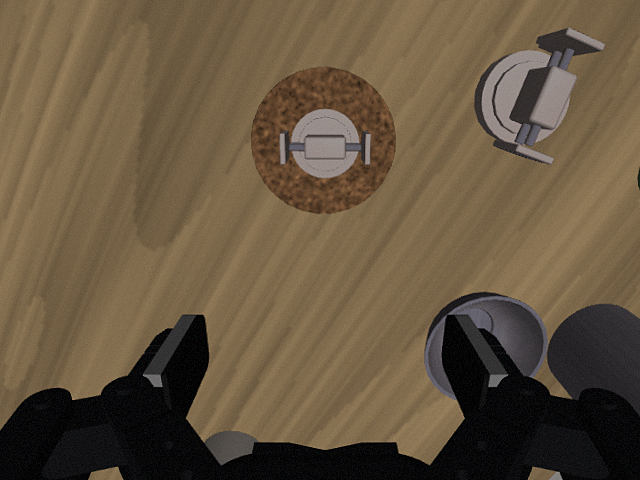

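View pics/s12.png

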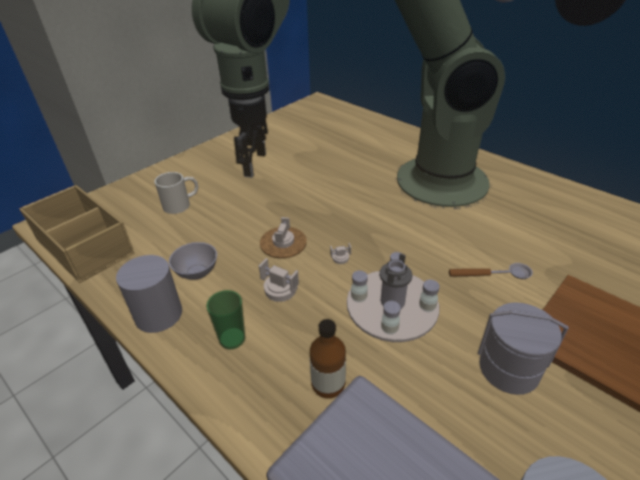

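The lid stands centred on the cork (lid about (325,144), trivet about (324,140)). Everything else is where it was.

```bash
python3 -c "
from station import *
print(job_done())"
```

```text
the job is handed in; nothing more can be done
None
```

I opened the canister, set the lid upright on the cork trivet, and handed the job in at about 14.5 s of the 64 s allowed. The hand-in reports no verdict.

- **Turning:** I squeezed both tabs fully in (opening about 51 mm) and turned the lid anticlockwise. The stop showed at about 44°, where the torque rose from 0.12 to 0.26 N m. I stopped there and eased back slightly.
- **Lifting:** The lid came straight off. The wrist read 7 N at most while lifting.
- **Contact with the canister:** The highest force I saw between lid and canister was about 15 N downwards, as the fingers closed. I relieved it before turning.
- **Placing:** I lowered the lid until it touched (about 2.4 N), then opened the fingers gradually.

In the last wrist picture the lid stands upright, about 2 mm or so from the trivet's centre, with its tabs out and the gripper well clear. The last scene picture shows the jars and other things where they were at the start. None of my checks failed or disagreed.

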